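Unload the vial shaker

TASK

The vial shaker has finished its run and wants unloading. Press its red release button right down, turn the black clamp cap a quarter turn anticlockwise and lift it off, then draw the clamp plate straight up off its two dowels, keeping it level so that it does not bind, and put both parts well within the blue mat, the plate lying flat. Put every vial that was in the shaker into the steel dish, and leave the other things on the bench where they are.

Things in the scene. Friction and masses are not known exactly. Their poses are not given: they have to be found in the camera images.
- shaker: bench vial shaker, fixed: light grey housing, console at its front, aluminium well block (158 x 180 mm, top at z 64 mm). Origin at bench level under its centre post; x points to its back, away from the console, y left, z up. Housing 166 x 200 mm; console x -136 to -76, top z 46. Six wells, 27 mm in diameter, floor z 38, at x +-54, y 0 and +-52 mm. Nothing on it but button, cap, plate and vials comes off
- post_top (a point): top of the shaker's steel centre post, z 148 mm of the shaker; post 11 mm in diameter. Two bayonet lugs point from it to the shaker's +y and -y (28 mm over both, 10 mm wide, z 140.5 to 145.5); two flat lock keys stand beside it at +x and -x, reaching 14.5 mm from its axis. Hidden under the cap at first
- dowel_l (a point): tip of the left locating dowel, at x 0, y +74, z 127.5 mm of the shaker; pin 10 mm in diameter, its last 4 mm tapered, on a shoulder 20 mm in diameter whose top (z 99.5) carries the clamp plate
- dowel_r (a point): tip of the right locating dowel, at x 0, y -74, z 127.5 mm of the shaker, the same
- release_button (a joint): red release button upright on the middle of the console: travel in m, 0 = up (cap locked), 0.015 = fully down. Moves at about 4 N, has no spring and stays down; it draws down the lock keys that keep the clamp cap from turning. Unless it is fully down the cap turns no more than about 0.2 rad and jams if forced
- button_top (a point): centre of the top face of the release button, a red disc 25 mm in diameter at x -106, y 0 of the shaker, 64 mm above the bench when up; pushes straight down
- clamp_cap: black knurled bayonet cap, disc 62 mm in diameter, 21 mm thick, with a grip bar on top, 56 long, 14 thick, up to 49 mm above the underside; 0.32 to 0.5 kg. Origin at the centre of its underside, z up, x along the bar. Underside at z 133.5 of the shaker. Locked: bar along the shaker's x. Anticlockwise from above to its stop (1.57 to 1.68 rad) it is free and lifts straight off in 15 mm; turns easily
- clamp_plate: aluminium plate over the vials, 132 (x) x 172 (y) x 8 mm, 0.29 to 0.45 kg; origin at the centre of its underside, z up. Holes of 11.6 mm at y +-74 fit over the dowels; seated, its underside is at z 99.5 of the shaker and must rise 28 mm to clear them. A round collar stands on its middle as the grip: see plate_collar
- plate_collar (a point): centre of the top of the clamp plate's black collar, 44 mm in outer diameter, 26 mm tall, its top 34 mm above the plate's underside; a 34 mm bore runs through collar and plate. Once the cap is off, the shaker's post stands up inside it and 14.5 mm above it
- mat: dark blue bench mat, 270 (x) x 220 (y) x 4 mm, fixed flat on the bench; origin at its centre at bench level. It lies left or right of the shaker
- dish: round pressed steel dish, loose, 197 mm over the rim, 28 mm tall, flat floor 2 mm thick and about 135 mm in diameter; origin at the centre of its underside, z up. It stands on the other side of the shaker from the mat
- wash_bottle: white squeeze wash bottle with a bent spout, 156 mm tall, behind the shaker; a bystander. Origin at its foot
- tally_counter: grey hand tally counter, 67 x 52 x 29 mm, behind the shaker; a bystander. Origin at its underside
- petri_0: closed petri dish with seeds, 93 mm in diameter, 14 mm tall, at the back left; a bystander. Origin at its underside
- label_roll: yellow roll of labels, 58 mm in diameter, 26 mm tall, at the back right; a bystander. Origin at its underside
- vial_0: sealed glass seed vial, a cylinder 23 mm in diameter and 60 mm tall, blue screw cap on top, 30 g; origin at the centre of its underside, z towards its cap. Stands at first in one of the shaker's six wells with the upper 34 mm showing; not every vial is there in every run
- vial_1: sealed glass seed vial, a cylinder 23 mm in diameter and 60 mm tall, white screw cap on top, 30 g; origin at the centre of its underside, z towards its cap. Stands at first in one of the shaker's six wells with the upper 34 mm showing; not every vial is there in every run
- vial_2: sealed glass seed vial, a cylinder 23 mm in diameter and 60 mm tall, black screw cap on top, 30 g; origin at the centre of its underside, z towards its cap. Stands at first in one of the shaker's six wells with the upper 34 mm showing; not every vial is there in every run
- vial_3: sealed glass seed vial, a cylinder 23 mm in diameter and 54 mm tall, black screw cap on top, 30 g; origin at the centre of its underside, z towards its cap. Stands at first in one of the shaker's six wells with the upper 28 mm showing; not every vial is there in every run
- vial_4: sealed glass seed vial, a cylinder 23 mm in diameter and 60 mm tall, blue screw cap on top, 30 g; origin at the centre of its underside, z towards its cap. Stands at first in one of the shaker's six wells with the upper 34 mm showing; not every vial is there in every run
- vial_5: sealed glass seed vial, a cylinder 23 mm in diameter and 60 mm tall, white screw cap on top, 30 g; origin at the centre of its underside, z towards its cap. Stands at first in one of the shaker's six wells with the upper 34 mm showing; not every vial is there in every run
Things that resemble listed ones, but are neither listed nor needed, are in the scene too. What is shaped like the clamp_cap but orange is not meant.

How it is judged:
By the outcome, as a careful person would: the job done as asked, in the order asked, and still so for the second after the job is handed in, with the robot touching nothing.
Of vial_0, vial_1, vial_2, vial_3, vial_4, vial_5 only 3 to 6 are there at a start; the rules pass over those that are not, and their reading is None.
At some moment in a run one of dish, clamp_cap, clamp_plate may be knocked a few centimetres aside while the robot is not near it.
Once in a run the grip may slacken for a moment while it holds something.
It also fails if it takes over 210 s, if anything falls off the work surface, if the arm or the gripper's body presses on something with over 40 N, if the wrist force passes 120 N, or if a joint passes its speed limit or range.

ROBOT

A 6-joint arm with a two-finger parallel gripper is mounted at the origin on a cart in front of the work surface, level with it; the furniture and walls round the work are solid. World frame = base frame: x ahead of the robot, y to its left, z up, the work surface at z = 0. Lengths are in mm, angles in rad, forces in N, time in s.
With the tool pointing down it reaches from about 400 to 925 mm from the base axis. Payload 12.5 kg.
Tool frame: the origin (TCP) lies between the finger pads; the fingertips stand 19 mm ahead of it and the grasp point (between the pads) is the TCP (env.tips_ahead is the distance from the TCP to the fingertips, in mm); z points along the fingers, y is the line along which they close (so a half turn about z gives the same grasp; the last joint's range is limited). The gripper opens to 95 mm and grips with 3 to 60 N. Pads are 20 mm wide; open, the fingers measure 119 mm over their backs; the gripper's body (75 mm by 180 mm) begins 59 mm behind the grasp point.
Start: joints at [-1.388, 0.491, 1.559, -0, 1.092, -0.106], TCP at [178.024, -599.126, 233.661] pointing down, gripper open.
Joint ranges: [-3.1, 3.1], [-0.84, 2.19], [0.05, 2.79], [-1.13, 4.28], [0.06, 2.93], [-2.69, 2.69]. Speed limits (rad/s): [2.22, 2.22, 2.79, 3.14, 3.14, 3.14].

INTERFACE

Orientations are given as [roll, pitch, yaw] about the fixed x, y, z axes, in that order (R = Rz(yaw) Ry(pitch) Rx(roll)).
In Python, from cell import env gives the robot as it stands.
- The arm moves only by the shell command python3 -m crank 'ROWS'. ROWS is JSON, a list of rows, each a list of 5 numbers: the shift along the tool's x, y, z in mm, then the turn about the tool's z in degrees, then the finger opening in mm, from 0 to 95.1. In form: [[dx, dy, dz, yaw, grip], ...]. A call has 1 to 10 rows; each row is the pose to reach, as a shift and turn from the pose commanded when the call began, along the tool's axes at that moment; what a row does not reach only later rows make up. A row lasts 1/12 s, in which the tool goes at most 41.7 mm and 7.16 degrees, less where a joint would pass 70% of its speed; a pose out of reach is approached as far as the arm can. A call with a gripper value outside its range is refused whole. The fingers move at their own pace and stop on an object; the grip force is fixed at half the most. Time passes only in rows, so rows that repeat a pose let the fingers close. It gives the time, the measured TCP pose, the force, the opening and the grip force at its end, in the units of the state.
- env.state(): the state, without advancing time (a new reading comes with each control period).
- env.read_camera(name): name is "scene" or "top"; returns a dict with "img" (420x560x3 uint8, blue, green, red), "K" (3x3 intrinsics, pixels), "k1" (the pictures are not rectified: a ray, as slopes to the right and down, at radius r is drawn at 1 + k1 r^2 times it, then the intrinsics apply), "pose" (4x4, takes a point from camera to world coordinates). Camera axes: x right, y down, z forward; pixel columns grow to the right and rows downward; lengths in mm; the calibration is good to about 2 mm. A picture is of the moment at which its call begins. There is no depth.
- env.job_done(): hands the job in; it is judged then, once.
The state is a dict: "t": time; "joints": joint angles; "qvel": joint speeds; "tau": joint torques, N m; "eef_pos": TCP position; "tcp_rot": TCP orientation; "ft_force": force on the tool from outside, world axes, zero at the start; "moment": the same for the moment, N m; "opening": opening from 0.0 (shut) to 1.0 (fully open); "grip_force": force on a finger pad.
Only numpy, scipy, OpenCV 4.12 (cv2) and the standard library are available. Lean on these libraries where they do the work, as an engineer would, in place of code of your own. Each camera call takes 0.05 s, during which the arm holds its last target. There are 200 camera calls.

## Working session

There is one attempt and no reset: what is moved stays moved. The work goes in short steps, Python scripts to look and compute and a shell command to move; the robot and the scene stay as the last step left them, time stands still between calls to the robot, and variables do not carry over. Pictures are saved under pics/ and viewed, at most 14 in all, crops included, and the job is handed in when it is done.

```bash
ls; mkdir -p pics; python3 - <<'E'
from cell import env
import cv2,numpy as np
print(env.state())
for n in("scene","top"):
    c=env.read_camera(n); cv2.imwrite(f"pics/{n}0.png",c["img"]); print(n,c["K"],c["k1"],np.round(c["pose"],3).tolist())
E
```

```text
pics
{'t': 0.0, 'joints': array([-1.38761050e+00,  4.91555644e-01,  1.55945575e+00,  1.95264749e-05,
        1.09167496e+00, -1.05601074e-01]), 'qvel': array([-6.06612576e-04, -5.75806113e-05, -2.57315930e-04,  9.97351993e-04,
        3.93666566e-04,  7.91631532e-04]), 'tau': array([ 9.59865101e-04, -6.12643433e+01, -2.58177763e+01,  6.92922994e-02,
        4.82746842e-02, -1.13828701e-04]), 'eef_pos': array([ 177.97866538, -598.89436368,  233.06199518]), 'tcp_rot': array([-3.14050687e+00, -1.32502969e-04,  2.88777822e-01]), 'ft_force': array([-0.45192131, -0.71219347,  0.25955551]), 'moment': array([-0.00576992, -0.02062498, -0.02457949]), 'grip_force': 0.0, 'opening': 1.000560168081887}
scene [[534.27568724   0.         279.23048857]
 [  0.         534.27568724 201.29832753]
 [  0.           0.           1.        ]] -0.023513404425462313 [[-0.823, -0.324, 0.466, -65.288], [-0.567, 0.502, -0.653, 934.515], [-0.023, -0.802, -0.597, 979.284], [0.0, 0.0, 0.0, 1.0]]
top [[416.20044923   0.         285.29620293]
 [  0.         416.20044923 207.86084473]
 [  0.           0.           1.        ]] -0.08923491260167145 [[-0.001, -0.994, 0.114, 497.464], [-1.0, -0.0, -0.009, 9.821], [0.009, -0.114, -0.993, 1298.843], [0.0, 0.0, 0.0, 1.0]]
```

View pics/scene0.png

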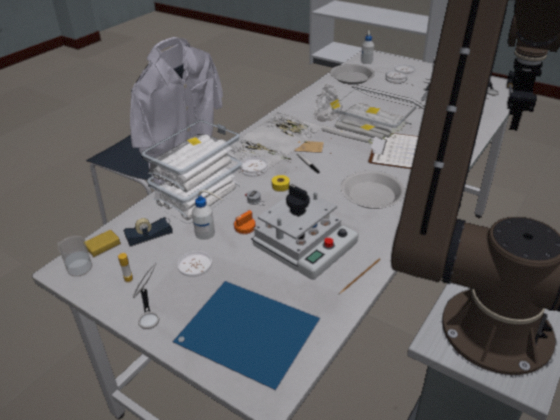

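View pics/top0.png

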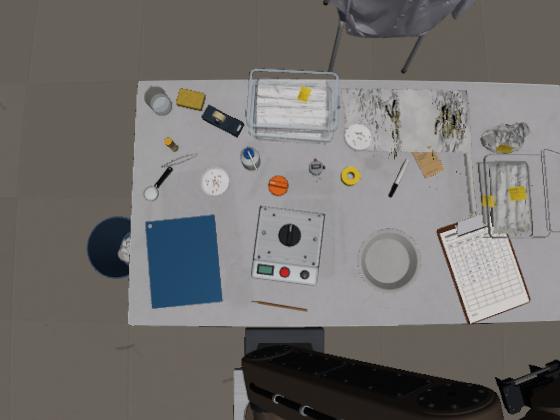

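```bash
cat > h.py <<'E'
from cell import env
import cv2,numpy as np
def cam(n): return env.read_camera(n)
def rays(c,uv):
    uv=np.atleast_2d(uv).astype(float); K=c["K"]
    d=(uv-[K[0,2],K[1,2]])/[K[0,0],K[1,1]]; s=d.copy()
    for _ in range(20): s=d/(1+c["k1"]*(s**2).sum(1,keepdims=True))
    P=np.asarray(c["pose"]); r=np.c_[s,np.ones(len(s))]@P[:3,:3].T
    return P[:3,3],r/np.linalg.norm(r,axis=1,keepdims=True)
def onplane(c,uv,z):
    o,r=rays(c,uv); return o+r*((z-o[2])/r[:,2])[:,None]
def tri(c1,u1,c2,u2):
    A=np.zeros((3,3));b=np.zeros(3);L=[]
    for c,u in((c1,u1),(c2,u2)):
        o,r=rays(c,u);r=r[0];M=np.eye(3)-np.outer(r,r);A+=M;b+=M@o;L.append((o,M))
    p=np.linalg.solve(A,b); return p,[round(float(np.linalg.norm(M@(p-o))),1) for o,M in L]
def proj(c,p):
    P=np.asarray(c["pose"]);q=(np.atleast_2d(p)-P[:3,3])@P[:3,:3];s=q[:,:2]/q[:,2:]
    return s*(1+c["k1"]*(s**2).sum(1,keepdims=True))*[c["K"][0,0],c["K"][1,1]]+[c["K"][0,2],c["K"][1,2]]
def blobs(c,lo,hi,roi,amin=8):
    """HSV blobs in roi (x0,y0,x1,y1): list of (area,cx,cy,x,y,w,h)"""
    m=cv2.inRange(cv2.cvtColor(c["img"],cv2.COLOR_BGR2HSV),np.array(lo),np.array(hi))
    x0,y0,x1,y1=roi;k=np.zeros_like(m);k[y0:y1,x0:x1]=m[y0:y1,x0:x1]
    n,l,s,ce=cv2.connectedComponentsWithStats(k)
    return sorted([(int(s[i,4]),*np.round(ce[i],1).tolist(),*s[i,:4].tolist()) for i in range(1,n) if s[i,4]>=amin],reverse=True),k
def crop(c,roi,f,name):
    x0,y0,x1,y1=roi; cv2.imwrite(f"pics/{name}.png",cv2.resize(c["img"][y0:y1,x0:x1],None,fx=f,fy=f,interpolation=cv2.INTER_CUBIC))
E
python3 - <<'E'
from h import *
s,t=cam("scene"),cam("top")
a=cv2.resize(s["img"][170:280,235:365],None,fx=4,fy=4,interpolation=2);b=cv2.resize(t["img"][195:295,245:335],None,fx=4.4,fy=4.4,interpolation=2)
im=np.zeros((440,520+396,3),np.uint8);im[:,:520]=a;im[:,520:]=b
cv2.imwrite("pics/c1.png",cv2.resize(im,None,fx=.87,fy=.87))
for n,c,r in(("s",s,(300,225,345,255)),("t",t,(270,260,320,285))):
    print(n,"red",blobs(c,(0,120,60),(8,255,255),r)[0],blobs(c,(172,120,60),(180,255,255),r)[0])
print("capT",blobs(t,(0,0,0),(180,255,60),(270,215,310,255))[0]);print("capS",blobs(s,(0,0,0),(180,255,60),(275,175,320,220))[0])
print("plates/dish/mat")
k=blobs(t,(95,120,40),(115,255,255),(135,205,235,315))
print(k[0]); cs=max(cv2.findContours(k[1],0,2)[0],key=cv2.contourArea);r=cv2.minAreaRect(cs);P=onplane(t,cv2.boxPoints(r),4);print("mat",np.round(P),np.round(P.mean(0)))
E
```

```text
s red [(61, 328.3, 241.7, 325, 238, 8, 9)] []
t red [(56, 284.4, 271.9, 281, 268, 8, 9)] []
capT [(355, 289.0, 235.2, 279, 224, 22, 22)]
capS [(471, 296.9, 200.5, 287, 186, 22, 30)]
plates/dish/mat
[(5969, 183.3, 261.5, 146, 215, 76, 93)]
mat [[604. 442.   4.]
 [624. 222.   4.]
 [356. 194.   4.]
 [335. 409.   4.]] [480. 316.   4.]
```

View pics/c1.png

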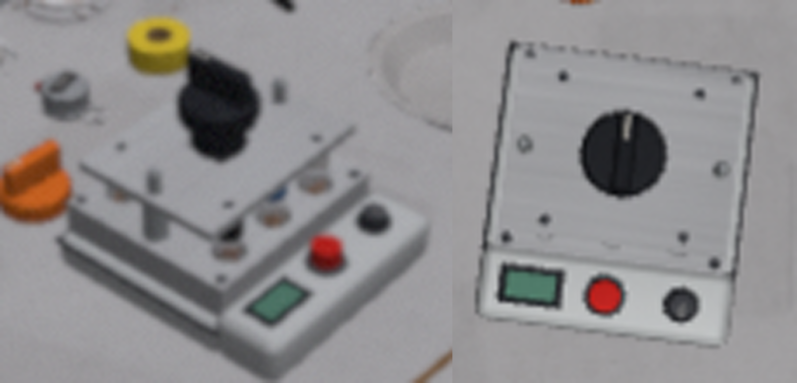

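The crop shows the black cap on the plate with its bar running along the shaker's x (top ≈289,235). The red button is at top (284,272) and scene (328,242). Lookalikes are the orange cap (278,186), the black knob (305,275) and a far dish at scene (352,73). I choose the black cap on the shaker, the red button and the dish at top (388,260).

```bash
python3 - <<'E'
from h import *
s,t=cam("scene"),cam("top")
B,e=tri(s,(328.3,240.5),t,(284.4,271.9));print("btn",B.round(1),e)
C,e=tri(s,(296.5,200),t,(289,235.2));print("cap",C.round(1),e)
# dowels: crop coords/.87/4.4+offset (top), /.87/4 (scene)
T=lambda x,y:((x/.87-520)/4.4+245,y/.87/4.4+195)
S=lambda x,y:(x/.87/4+235,y/.87/4+170)
dl=tri(s,S(154,174),t,T(525,142));dr=tri(s,S(280,83),t,T(722,167))
print("dl",dl[0].round(1),dl[1],"dr",dr[0].round(1),dr[1])
v=dl[0]-dr[0];print("yaw from dowels",np.arctan2(-v[0],v[1]),np.hypot(*v[:2]))
D=(dl[0]+dr[0])/2; print("mid",D.round(1)); v=C-B;print("yaw btn-cap",np.arctan2(v[1],v[0]),np.hypot(*v[:2]))
# block corners top at z64
P=onplane(t,[T(512,43),T(757,72),T(735,272),T(487,248)],64);print("block",P.round(1).tolist(),P.mean(0).round(1),np.linalg.norm(P-np.roll(P,-1,0),axis=1).round(1))
cp=onplane(t,(289,235.2),160);print("cap@160",cp,"btn@64",onplane(t,(284.4,271.9),64))
E
python3 -c "
from scipy.spatial.transform import Rotation as R
print(R.from_euler('xyz',[-3.1405,-.0001,.28878]).as_matrix().round(3))"
```

```text
btn [448.3   1.   58.7] [0.8, 0.8]
cap [553.7 -10.8 141.1] [0.3, 0.3]
dl [562.7  59.3 117. ] [0.9, 0.9] dr [543.5 -87.  118.7] [1.5, 1.5]
yaw from dowels -0.13035685412862882 147.48928438059636
mid [553.1 -13.9 117.8]
yaw btn-cap -0.11094161046772677 106.00775490684872
block [[643.6, 72.5, 64.0], [620.9, -118.7, 64.0], [466.1, -100.1, 64.0], [484.7, 90.9, 64.0]] [553.8 -13.8  64. ] [192.5 155.9 191.9 160. ]
cap@160 [[552.52555148 -10.56643992 160.        ]] btn@64 [[449.210763     1.41885172  64.        ]]
[[ 0.959  0.285 -0.   ]
 [ 0.285 -0.959  0.001]
 [ 0.    -0.001 -1.   ]]
```

```bash
cat > d.py <<'E'
# python3 d.py x y z yaw [x y z yaw ...]: tool-axis shifts and turn from the measured pose
import sys
from h import *
st=env.state();p=st["eef_pos"];w=st["tcp_rot"][2]
print("t",round(st["t"],2),"pos",p.round(1),"rpy",st["tcp_rot"].round(3),"F",st["ft_force"].round(1),"open",round(st["opening"]*95,1),"grip",round(st["grip_force"],1))
a=list(map(float,sys.argv[1:]))
for i in range(0,len(a),4):
    d=np.array(a[i:i+3])-p; c,s=np.cos(w),np.sin(w)
    print([round(v,1) for v in(c*d[0]+s*d[1],s*d[0]-c*d[1],-d[2],np.degrees((w-a[i+3]+np.pi)%(2*np.pi)-np.pi))])
E
python3 d.py 420 -300 240 -.12  449 1 120 -.12
```

```text
t 0.3 pos [ 178.  -599.1  233.5] rpy [-3.141 -0.     0.289] F [-0.8 -0.5  0.7] open 95.3 grip 0.0
[np.float64(317.1), np.float64(-217.8), np.float64(-6.5), np.float64(23.4)]
[np.float64(430.6), np.float64(-498.0), np.float64(113.5), np.float64(23.4)]
```

```bash
python3 -m crank '[[317,-218,-6,23.4,0],[317,-218,-6,23.4,0],[317,-218,-6,23.4,0],[317,-218,-6,23.4,0],[317,-218,-6,23.4,0],[317,-218,-6,23.4,0],[317,-218,-6,23.4,0],[317,-218,-6,23.4,0],[317,-218,-6,23.4,0],[317,-218,-6,23.4,0]]'; python3 d.py 449 1 120 -.12
```

```text
t: 1.13
eef_pos: [422.1, -296.0, 239.9]
tcp_rot: [-3.141, -0.001, -0.117]
ft_force: [0.1, -0.5, 1.0]
opening: 0.356
grip_force: 0.0
t 1.13 pos [ 422.1 -296.   239.9] rpy [-3.141e+00 -1.000e-03 -1.170e-01] F [ 0.1 -0.5  1. ] open 33.8 grip 0.0
[np.float64(-7.9), np.float64(-298.1), np.float64(119.9), np.float64(0.2)]
```

```bash
python3 -m crank '[[-8,-298,0,0,0],[-8,-298,0,0,0],[-8,-298,0,0,0],[-8,-298,0,0,0],[-8,-298,0,0,0],[-8,-298,0,0,0],[-8,-298,0,0,0],[-8,-298,0,0,0],[-8,-298,120,0,0],[-8,-298,120,0,0]]'; python3 -m crank '[[0,0,41,0,0],[0,0,41,0,0],[0,0,41,0,0],[0,0,41,0,0]]'; python3 d.py 449 1 90 -.12; python3 -c "
from h import *
s,t=cam('scene'),cam('top')
a=s['img'][150:260,275:385];b=t['img'][215:325,230:340]
cv2.imwrite('pics/c2.png',cv2.resize(np.hstack([a,b]),None,fx=3.6,fy=3.6))"
```

```text
t: 1.97
eef_pos: [448.6, -2.5, 156.9]
tcp_rot: [3.141, -0.006, -0.117]
ft_force: [1.2, -2.1, -1.4]
opening: 0.0
grip_force: 0.0
t: 2.3
eef_pos: [448.3, -3.5, 116.9]
tcp_rot: [3.141, -0.001, -0.12]
ft_force: [-0.7, -0.0, 0.9]
opening: 0.004
grip_force: 0.0
t 2.3 pos [448.3  -3.5 116.9] rpy [ 3.141e+00 -1.000e-03 -1.200e-01] F [-0.7 -0.   0.9] open 0.4 grip 0.0
[np.float64(0.2), np.float64(-4.6), np.float64(26.9), np.float64(-0.0)]
```

View pics/c2.png

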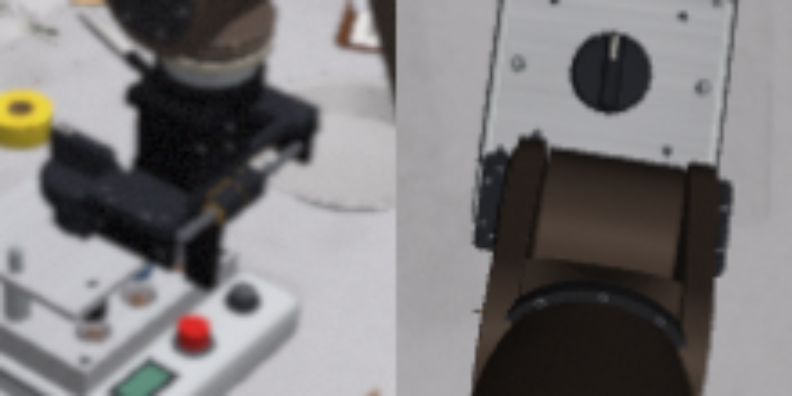

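The closed fingertips hang above the red button (crop 205,285 over 192,333). I'll centre them and press.

```bash
python3 -m crank '[[0,-4.5,10,0,0],[0,-4.5,30,0,0],[0,-4.5,34,0,0],[0,-4.5,38,0,0],[0,-4.5,42,0,0],[0,-4.5,46,0,0],[0,-4.5,48,0,0],[0,-4.5,49,0,0],[0,-4.5,49,0,0]]'; python3 d.py 449 1 66 -.12
```

```text
t: 3.15
eef_pos: [448.6, 1.3, 68.0]
tcp_rot: [3.141, -0.003, -0.119]
ft_force: [-4.1, 1.6, 29.5]
opening: 0.005
grip_force: 14.8
t 3.15 pos [448.6   1.3  68. ] rpy [ 3.141e+00 -3.000e-03 -1.190e-01] F [-4.1  1.6 29.5] open 0.5 grip 14.8
[np.float64(0.4), np.float64(0.3), np.float64(2.0), np.float64(0.0)]
```

```bash
python3 -m crank '[[0,0,1,0,0],[0,0,1,0,0],[0,0,-40,0,0],[0,0,-80,0,40],[0,0,-120,0,50],[0,0,-150,0,50],[0,0,-150,0,50],[0,0,-150,0,50]]'; python3 d.py 553.7 -11.5 230 -.12 553.7 -11.5 177 -.12; python3 -c "
from h import *
s=cam('scene')
print(tri(s,(328.3,240.5),s,(328.3,240.5)) if 0 else blobs(s,(0,120,60),(8,255,255),(300,225,345,265))[0])"
```

```text
t: 3.82
eef_pos: [448.2, 1.3, 217.7]
tcp_rot: [3.141, -0.004, -0.12]
ft_force: [-0.1, 0.2, -0.2]
opening: 0.299
grip_force: 0.0
t 3.82 pos [448.2   1.3 217.7] rpy [ 3.141 -0.004 -0.12 ] F [-0.1  0.2 -0.2] open 28.4 grip 0.0
[np.float64(106.2), np.float64(0.1), np.float64(-12.3), np.float64(0.0)]
[np.float64(106.2), np.float64(0.1), np.float64(40.7), np.float64(0.0)]
[]
```

```bash
python3 -m crank '[[20,0,-20,0,50],[60,0,-20,0,50],[106,0,-20,0,50],[106,0,-20,0,50],[106,0,-10,0,50],[106,0,20,0,50],[106,0,40,0,50],[106,0,41,0,50],[106,0,41,0,50]]'; python3 -c "
from h import *
s=cam('scene')
print(blobs(s,(0,120,60),(8,255,255),(300,225,345,265))[0])
crop(s,(240,130,360,280),4,'c3')"
```

```text
t: 4.62
eef_pos: [551.2, -11.0, 173.8]
tcp_rot: [3.141, 0.003, -0.119]
ft_force: [-1.3, 0.2, 4.4]
opening: 0.527
grip_force: 2.4
[]
```

View pics/c3.png

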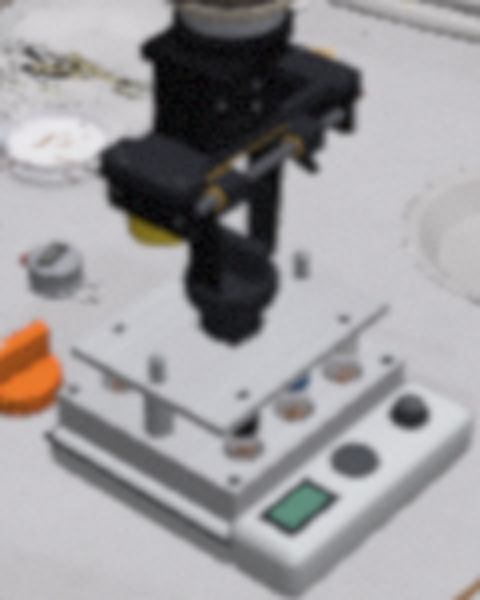

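The button is fully down: its red disc is gone and only the recess shows at (355,460). The fingers straddle the bar and just touch the disc, so I'll rise 3 mm and grip.

```bash
python3 -m crank '[[0,0,-3,0,50],[0,0,-3,0,0],[0,0,-3,0,0],[0,0,-3,0,0],[0,0,-3,0,0],[0,0,-3,0,0],[0,0,-3,0,0]]'; python3 d.py 553.7 -11.5 177 -.12
```

```text
t: 5.25
eef_pos: [553.1, -11.2, 178.2]
tcp_rot: [-3.142, 0.0, -0.12]
ft_force: [0.0, 5.1, 2.9]
opening: 0.162
grip_force: 2.3
t 5.25 pos [553.1 -11.2 178.2] rpy [-3.142  0.    -0.12 ] F [0.  5.1 2.9] open 15.4 grip 2.3
[np.float64(0.6), np.float64(0.3), np.float64(1.2), np.float64(0.0)]
```

```bash
python3 -m crank '[[0,0,0,0,0],[0,0,0,0,0],[0,0,0,-6,0],[0,0,0,-12,0],[0,0,0,-18,0],[0,0,0,-24,0],[0,0,0,-30,0],[0,0,0,-36,0],[0,0,0,-42,0],[0,0,0,-48,0]]'; python3 d.py;  python3 -m crank '[[0,0,0,-6,0],[0,0,0,-12,0],[0,0,0,-18,0],[0,0,0,-24,0],[0,0,0,-30,0],[0,0,0,-36,0],[0,0,0,-42,0],[0,0,0,-44,0],[0,0,0,-45,0],[0,0,0,-45,0]]'; python3 -c "
from cell import env;print(env.state()['moment'])"
```

```text
t: 6.08
eef_pos: [553.0, -11.2, 178.2]
tcp_rot: [-3.141, 0.0, 0.723]
ft_force: [-0.2, 0.5, -0.5]
opening: 0.145
grip_force: 30.0
t 6.08 pos [553.  -11.2 178.2] rpy [-3.141  0.     0.723] F [-0.2  0.5 -0.5] open 13.8 grip 30.0
t: 6.92
eef_pos: [553.1, -11.3, 178.2]
tcp_rot: [-3.141, 0.0, 1.504]
ft_force: [-1.3, 0.4, -0.6]
opening: 0.141
grip_force: 30.0
[-0.07381758  0.03223966  0.0115562 ]
```

```bash
python3 -m crank '[[0,0,0,-1.5,0],[0,0,0,-3,0],[0,0,0,-4,0],[0,0,0,-4,0],[0,0,0,-4,0]]';  python3 -c "
from cell import env;print(env.state()['moment'])"; python3 -m crank '[[0,0,-3,0.5,0],[0,0,-6,0.5,0],[0,0,-10,0.5,0],[0,0,-14,0.5,0],[0,0,-18,0.5,0],[0,0,-22,0.5,0],[0,0,-30,0.5,0],[0,0,-60,0.5,0],[0,0,-60,0.5,0]]'; python3 d.py 400 370 200 1.57
```

```text
t: 7.33
eef_pos: [553.2, -11.3, 178.2]
tcp_rot: [3.142, 0.0, 1.572]
ft_force: [0.7, -0.5, -2.4]
opening: 0.145
grip_force: 30.0
[-0.15931995 -0.22757613 -0.10091583]
t: 8.08
eef_pos: [554.7, -11.4, 242.9]
tcp_rot: [3.135, 0.001, 1.565]
ft_force: [1.1, -1.2, -3.0]
opening: 0.142
grip_force: 30.0
t 8.08 pos [554.7 -11.4 242.9] rpy [3.135e+00 1.000e-03 1.565e+00] F [ 1.1 -1.2 -3. ] open 13.5 grip 30.0
[np.float64(380.4), np.float64(-157.1), np.float64(42.9), np.float64(-0.3)]
```

```bash
python3 -m crank '[[30,-15,0,0,0],[66,-32,0,0,0],[102,-50,0,0,0],[138,-67,0,0,0],[174,-85,0,0,0],[210,-102,0,0,0],[246,-120,0,0,0],[282,-137,0,0,0],[308,-150,20,0,0],[319.5,-155.5,40,0,0]]'; python3 -m crank '[[0,0,30,0,0],[0,0,60,0,0],[0,0,80,0,0],[0,0,80,0,0]]';python3 d.py 401 309 50 1.57
```

```text
t: 8.92
eef_pos: [398.2, 312.2, 198.6]
tcp_rot: [3.139, -0.002, 1.567]
ft_force: [0.5, -1.2, -4.3]
opening: 0.145
grip_force: 30.0
t: 9.25
eef_pos: [398.2, 308.5, 115.0]
tcp_rot: [-3.137, 0.003, 1.565]
ft_force: [-0.2, -0.8, -5.0]
opening: 0.145
grip_force: 30.0
t 9.25 pos [398.2 308.5 115. ] rpy [-3.137e+00  3.000e-03  1.565e+00] F [-0.2 -0.8 -5. ] open 13.7 grip 30.0
[np.float64(0.5), np.float64(2.8), np.float64(65.0), np.float64(-0.3)]
```

```bash
python3 -m crank '[[0.5,3,25,0,0],[0.5,3,45,0,0],[0.5,3,55,0,0],[0.5,3,60,0,0],[0.5,3,63,0,0],[0.5,3,65,0,0],[0.5,3,66.5,0,0],[0.5,3,66.5,0,0]]'; python3 d.py
```

```text
t: 9.92
eef_pos: [402.9, 309.8, 52.3]
tcp_rot: [3.141, -0.0, 1.565]
ft_force: [-0.3, 0.2, -3.6]
opening: 0.149
grip_force: 30.0
t 9.92 pos [402.9 309.8  52.3] rpy [ 3.141 -0.     1.565] F [-0.3  0.2 -3.6] open 14.1 grip 30.0
```

```bash
python3 -m crank '[[0,0,1,0,0],[0,0,3,0,0],[0,0,4,0,0],[0,0,4,0,0]]'; python3 d.py
```

```text
t: 10.25
eef_pos: [402.9, 309.8, 48.7]
tcp_rot: [3.141, -0.0, 1.565]
ft_force: [-1.4, -0.9, 9.9]
opening: 0.147
grip_force: 30.0
t 10.25 pos [402.9 309.8  48.7] rpy [ 3.141 -0.     1.565] F [-1.4 -0.9  9.9] open 14.0 grip 30.0
```

```bash
python3 -m crank '[[0,0,0,0,20],[0,0,0,0,40],[0,0,0,0,40],[0,0,-30,0,40],[0,0,-70,0,40],[0,0,-110,0,40],[0,0,-150,0,40],[0,0,-180,0,40],[0,0,-180,0,40]]'; python3 d.py 553.2 -11.4 220 -.12; python3 - <<'E'
from h import *
s,t=cam("scene"),cam("top")
a=s["img"][170:280,235:365];b=t["img"][205:315,235:365]
cv2.imwrite("pics/c4.png",cv2.resize(np.hstack([a,b]),None,fx=3,fy=3,interpolation=2))
E
```

```text
t: 11.0
eef_pos: [404.2, 310.7, 233.5]
tcp_rot: [3.134, -0.005, 1.565]
ft_force: [-0.0, -0.2, 0.2]
opening: 0.425
grip_force: 0.0
t 11.0 pos [404.2 310.7 233.5] rpy [ 3.134 -0.005  1.565] F [-0.  -0.2  0.2] open 40.3 grip 0.0
[np.float64(-321.3), np.float64(150.9), np.float64(13.5), np.float64(96.5)]
```

View pics/c4.png

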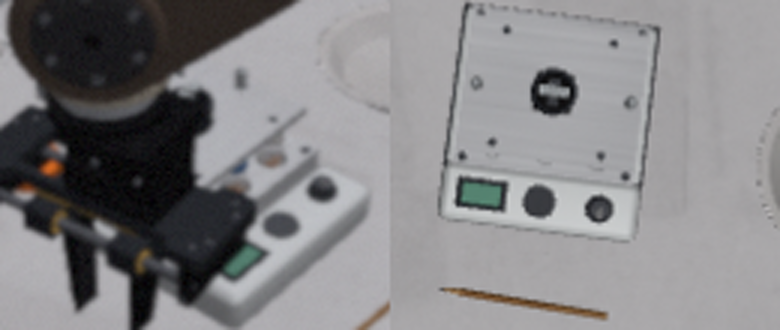

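The cap is off. The collar with the post inside it shows at top (289.7,235.3), and the button is flush. Next I'll check the collar position and move over it.

```bash
python3 -m crank '[[-30,15,-10,7,60],[-66,32,-15,14,60],[-102,50,-15,21,60],[-138,67,-15,28,60],[-174,83,-15,35,60],[-210,100,-10,42,60],[-246,117,0,49,60],[-282,134,0,56,60],[-310,146,0,63,60],[-321,151,0,70,60]]';  python3 -m crank '[[0,0,0,7,60],[0,0,0,14,60],[0,0,0,21,60],[0,0,0,26.5,60],[0,0,0,26.5,60]]'; python3 d.py 553.2 -11.4 131 -.12
python3 - <<'E'
from h import *
s=cam("scene")
C=(289.7,235.3)
t=env.read_camera("top"); print(onplane(t,C,133.5).round(1))
print(proj(s,[[553.2,-11.4,133.5],[553.2,-11.4,148]]).round(1))
crop(s,(250,140,350,240),4,"c5")
E
```

```text
t: 11.93
eef_pos: [552.4, -15.8, 225.5]
tcp_rot: [-3.141, 0.003, 0.334]
ft_force: [-0.8, -0.6, 0.0]
opening: 0.633
grip_force: 0.0
t: 12.35
eef_pos: [551.2, -12.3, 225.9]
tcp_rot: [3.142, 0.003, -0.124]
ft_force: [-0.6, 0.3, -0.7]
opening: 0.628
grip_force: 0.0
t 12.35 pos [551.2 -12.3 225.9] rpy [ 3.142e+00  3.000e-03 -1.240e-01] F [-0.6  0.3 -0.7] open 59.7 grip 0.0
[np.float64(1.9), np.float64(-1.1), np.float64(94.9), np.float64(-0.2)]
[[553.5 -13.  133.5]]
[[296.9 202.3]
 [296.9 197.8]]
```

View pics/c5.png

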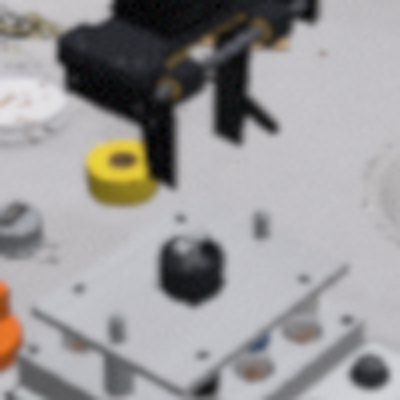

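The collar top is at about scene (297.5,202), and its predicted position at z 133.5 is (297,202), so the two views agree. I'll go down and grip.

```bash
python3 -m crank '[[2,-0.5,35,0,60],[2,-0.5,65,0,60],[2,-0.5,85,0,60],[2,-0.5,92,0,60],[2,-0.5,95,0,60],[2,-0.5,95,0,0],[2,-0.5,95,0,0],[2,-0.5,95,0,0],[2,-0.5,95,0,0],[2,-0.5,95,0,0]]'; python3 -m crank '[[0,0,0,0,0],[0,0,0,0,0],[0,0,0,0,0]]'; python3 d.py
```

```text
t: 13.28
eef_pos: [554.3, -11.5, 133.9]
tcp_rot: [-3.141, -0.002, -0.119]
ft_force: [0.5, 5.8, 2.2]
opening: 0.457
grip_force: 30.0
t: 13.53
eef_pos: [554.3, -11.5, 133.9]
tcp_rot: [-3.141, -0.002, -0.119]
ft_force: [0.6, 6.4, 1.9]
opening: 0.463
grip_force: 30.0
t 13.53 pos [554.3 -11.5 133.9] rpy [-3.141e+00 -2.000e-03 -1.190e-01] F [0.6 6.4 1.9] open 43.9 grip 30.0
```

```bash
python3 -m crank '[[0,-0.5,0,0,55],[0,-0.5,0,0,55],[0,-0.5,4,0,55],[0,-0.5,4,0,55],[0,-0.5,4,0,0],[0,-0.5,4,0,0],[0,-0.5,4,0,0],[0,-0.5,4,0,0],[0,-0.5,4,0,0]]'; python3 d.py
```

```text
t: 14.28
eef_pos: [553.8, -11.3, 128.7]
tcp_rot: [-3.142, 0.0, -0.12]
ft_force: [0.6, 1.9, -2.4]
opening: 0.458
grip_force: 30.0
t 14.28 pos [553.8 -11.3 128.7] rpy [-3.142  0.    -0.12 ] F [ 0.6  1.9 -2.4] open 43.6 grip 30.0
```

```bash
python3 -m crank '[[0,0,0,0,0],[0,0,-2,0,0],[0,0,-4,0,0],[0,0,-6,0,0],[0,0,-8,0,0],[0,0,-8,0,0]]'; python3 -m crank '[[0,0,-3,0,0],[0,0,-6,0,0],[0,0,-9,0,0],[0,0,-12,0,0],[0,0,-15,0,0],[0,0,-18,0,0],[0,0,-21,0,0],[0,0,-24,0,0],[0,0,-27,0,0],[0,0,-30,0,0]]'; python3 d.py
```

```text
t: 14.78
eef_pos: [553.7, -11.4, 137.2]
tcp_rot: [-3.142, -0.0, -0.12]
ft_force: [-0.4, 3.8, -1.9]
opening: 0.464
grip_force: 30.0
t: 15.62
eef_pos: [553.8, -11.6, 167.2]
tcp_rot: [3.141, -0.0, -0.12]
ft_force: [-0.4, -0.4, -3.5]
opening: 0.463
grip_force: 30.0
t 15.62 pos [553.8 -11.6 167.2] rpy [ 3.141 -0.    -0.12 ] F [-0.4 -0.4 -3.5] open 44.0 grip 30.0
```

```bash
python3 -m crank '[[0,0,-10,0,0],[0,0,-25,0,0],[0,0,-40,0,0],[0,0,-55,0,0],[0,0,-65,0,0],[0,0,-65,0,0],[0,0,-65,0,0]]'; python3 d.py 524 320 230 .09; python3 -c "
from h import *
s=cam('scene'); crop(s,(230,110,370,260),4,'c6')"
```

```text
t: 16.2
eef_pos: [553.8, -11.5, 232.1]
tcp_rot: [3.141, -0.001, -0.12]
ft_force: [-0.7, 0.6, -4.9]
opening: 0.461
grip_force: 30.0
t 16.2 pos [553.8 -11.5 232.1] rpy [ 3.141e+00 -1.000e-03 -1.200e-01] F [-0.7  0.6 -4.9] open 43.8 grip 30.0
[np.float64(-69.1), np.float64(-325.6), np.float64(2.1), np.float64(-12.0)]
```

View pics/c6.png

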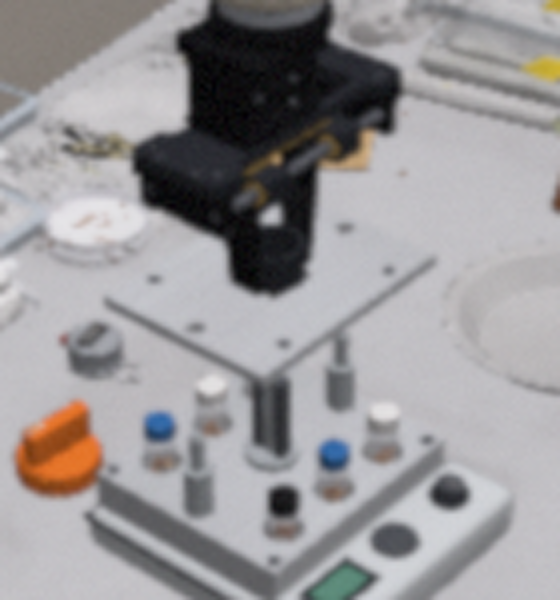

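The plate came off level. Five vials show: blue (160,425), white (211,390), black (284,500), blue (334,455) and white (383,418). The back-right well is hidden. I'll check the mat and cap, then carry the plate over.

```bash
python3 - <<'E'
from h import *
t=cam("top")
b,_=blobs(t,(0,0,0),(180,255,45),(150,220,220,306));print(b)
for k in b[:2]: print(onplane(t,k[1:3],30).round(1))
E
python3 -m crank '[[-8,-34,0,-2,0],[-16,-68,0,-4,0],[-24,-102,0,-6,0],[-32,-136,0,-8,0],[-40,-170,0,-10,0],[-48,-204,0,-12,0],[-55,-238,0,-12,0],[-62,-272,0,-12,0],[-68,-306,0,-12,0],[-69,-325.5,0,-12,0]]';python3 -m crank '[[0,0,30,0,0],[0,0,60,0,0],[0,0,90,0,0],[0,0,120,0,0],[0,0,140,0,0],[0,0,150,0,0],[0,0,155,0,0],[0,0,155,0,0]]'; python3 d.py 524 320 40 .09
```

```text
[(308, 184.3, 285.9, 173, 276, 22, 21)]
[[405.1 303.8  30. ]]
t: 17.13
eef_pos: [523.0, 323.0, 230.6]
tcp_rot: [3.141, 0.002, 0.092]
ft_force: [-0.5, -0.4, -3.5]
opening: 0.464
grip_force: 30.0
t: 17.8
eef_pos: [524.0, 319.8, 75.9]
tcp_rot: [3.141, 0.001, 0.09]
ft_force: [0.9, 0.4, -3.4]
opening: 0.462
grip_force: 30.0
t 17.8 pos [524.  319.8  75.9] rpy [3.141e+00 1.000e-03 9.000e-02] F [ 0.9  0.4 -3.4] open 43.9 grip 30.0
[np.float64(0.0), np.float64(-0.2), np.float64(35.9), np.float64(-0.0)]
```

```bash
python3 -m crank '[[0,0,20,0,0],[0,0,32,0,0],[0,0,37,0,0],[0,0,39,0,0],[0,0,41,0,0],[0,0,42.5,0,0],[0,0,42.5,0,0],[0,0,42.5,0,0]]'; python3 d.py
```

```text
t: 18.47
eef_pos: [524.3, 320.0, 34.7]
tcp_rot: [-3.141, -0.001, 0.09]
ft_force: [-0.6, -0.4, -4.0]
opening: 0.463
grip_force: 30.0
t 18.47 pos [524.3 320.   34.7] rpy [-3.141e+00 -1.000e-03  9.000e-02] F [-0.6 -0.4 -4. ] open 44.0 grip 30.0
```

```bash
python3 -m crank '[[0,0,1,0,0],[0,0,1.8,0,0],[0,0,2.2,0,0],[0,0,2.2,0,0]]'; python3 -m crank '[[0,0,0,0,50],[0,0,0,0,60],[0,0,0,0,60],[0,0,-20,0,60],[0,0,-60,0,60],[0,0,-100,0,60],[0,0,-140,0,60],[0,0,-180,0,60],[0,0,-200,0,60],[0,0,-200,0,60]]'; python3 d.py 400 150 230 -.12
```

```text
t: 18.8
eef_pos: [524.3, 320.0, 33.2]
tcp_rot: [-3.141, -0.001, 0.09]
ft_force: [-2.3, -1.3, 8.7]
opening: 0.464
grip_force: 30.0
t: 19.63
eef_pos: [525.5, 320.7, 237.4]
tcp_rot: [-3.139, -0.008, 0.09]
ft_force: [-0.0, 0.1, 0.1]
opening: 0.63
grip_force: 0.0
t 19.63 pos [525.5 320.7 237.4] rpy [-3.139 -0.008  0.09 ] F [-0.   0.1  0.1] open 59.8 grip 0.0
[np.float64(-140.4), np.float64(158.7), np.float64(7.4), np.float64(12.0)]
```

```bash
python3 - <<'E'
from h import *
s,t=cam("scene"),cam("top")
a=s["img"][150:270,220:420];b=t["img"][200:320,140:440]
cv2.imwrite("pics/c7.png",np.vstack([cv2.resize(a,(500,300),interpolation=2)[:, :],cv2.resize(b[:,:200],(500,300),interpolation=2)]) if 0 else cv2.resize(np.hstack([a,b]),None,fx=1.6,fy=1.6)) 
cv2.imwrite("pics/c7.png",np.vstack([cv2.resize(a,(500,300),interpolation=2),cv2.resize(b,(500,200),interpolation=2)]))
E
```

```text
(no output)
```

View pics/c7.png

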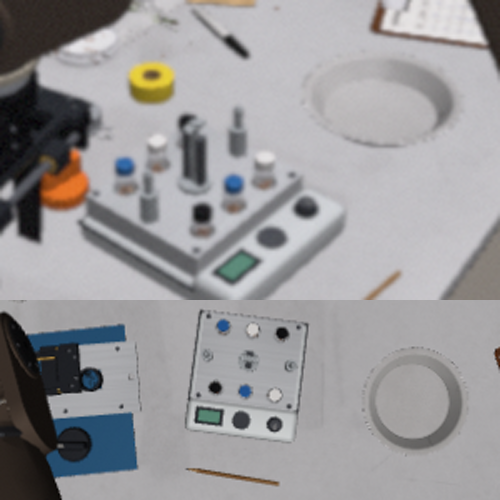

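All six wells hold vials: front row black, blue, white and back row blue, white, black, left to right. The plate and cap lie on the mat, and the dish is at right. Now I'll measure the vial caps and the dish.

```bash
cat > m.py <<'E'
from h import *
def dish(t):
    g=cv2.cvtColor(t["img"],cv2.COLOR_BGR2GRAY);R=t["img"][210:310,340:440]
    c=cv2.HoughCircles(cv2.medianBlur(g[205:315,330:450],3),cv2.HOUGH_GRADIENT,1,40,param1=80,param2=18,minRadius=20,maxRadius=36)
    return [] if c is None else [(x+330,y+205,r) for x,y,r in c[0][:4]]
if __name__=="__main__":
    s,t=cam("scene"),cam("top")
    for x,y,r in dish(t): print("dish",x,y,r,onplane(t,(x,y),28 if r>28 else 3).round(1))
    yaw=-.12;c0=np.array([553.6,-11.5]);Rm=np.array([[np.cos(yaw),-np.sin(yaw)],[np.sin(yaw),np.cos(yaw)]])
    W=[(i,j) for i in(-54,54) for j in(52,0,-52)]
    bl=lambda c,roi:blobs(c,(100,110,50),(125,255,255),roi,5)[0]
    dk=lambda c,roi:blobs(c,(0,0,0),(180,255,55),roi,5)[0]
    wh=lambda c,roi:blobs(c,(0,0,200),(180,60,255),roi,5)[0]
    for w in W:
        p=np.r_[c0+Rm@w,98]; out=[]
        for c in(t,s):
            u=proj(c,p)[0]; roi=[int(u[0])-6,int(u[1])-6,int(u[0])+7,int(u[1])+7]
            f=[b[0][:3] for b in(bl(c,roi),dk(c,roi),wh(c,roi)) if b]
            out.append((u.round(1).tolist(),f))
        print(w,p.round(1),"top",out[0],"scene",out[1])
E
python3 m.py
```

```text
dish 388.5 261.5 28.2 [[ 477.9 -317.1   28. ]]
(-54, 52) [506.2  46.6  98. ] top ([268.7, 252.4], [(32, 268.8, 252.2)]) scene ([300.0, 230.6], [(24, 300.4, 234.5)])
(-54, 0) [500.  -5.  98.] top ([286.7, 254.5], [(36, 286.6, 254.3)]) scene ([312.6, 220.9], [(34, 313.1, 223.1)])
(-54, -52) [493.8 -56.7  98. ] top ([304.7, 256.7], [(25, 304.3, 256.8)]) scene ([324.7, 211.5], [(35, 325.8, 211.9)])
(54, 52) [613.4  33.7  98. ] top ([273.3, 215.2], [(36, 273.4, 214.9)]) scene ([268.9, 214.0], [(32, 269.5, 216.2)])
(54, 0) [607.2 -18.   98. ] top ([291.1, 217.3], [(24, 291.0, 217.3)]) scene ([281.7, 205.0], [(29, 282.6, 205.4)])
(54, -52) [601.  -69.6  98. ] top ([309.0, 219.5], [(34, 308.9, 219.5)]) scene ([293.9, 196.4], [(5, 293.4, 197.8)])
```

```bash
python3 - <<'E'
from h import *
t=cam("top");s=cam("scene")
print(onplane(t,(389.9,260.9),28).round(1),onplane(t,(386.6,260.6),2).round(1))
# scene: crop7 scale 2.5, offset (220,150): rim ellipse x 305..457,y 55..147 ; floor x 320..440,y 78..140
print(onplane(s,(220+381/2.5,150+100/2.5),28).round(1),onplane(s,(220+380/2.5,150+108/2.5),2).round(1))
for c,roi in((t,(350,222,430,300)),):
    g=cv2.cvtColor(c["img"],cv2.COLOR_BGR2GRAY);x0,y0,x1,y1=roi
    for r in((20,25),(26,29),(30,35)):
        h=cv2.HoughCircles(cv2.medianBlur(g[y0:y1,x0:x1],3),3,1.0,40,param1=60,param2=12,minRadius=r[0],maxRadius=r[1])
        print(r,None if h is None else h[0][:1]+[x0,y0,0])
E
python3 d.py 506.2 46.6 230 -.12 613.4 33.7 230 -.12
```

```text
[[ 479.7 -321.4   28. ]] [[ 480.4 -317.8    2. ]]
[[ 470.9 -306.4   28. ]] [[ 478.9 -324.3    2. ]]
(20, 25) [[391.5        257.5         24.39999962]]
(26, 29) [[388.5        260.5         28.39999962]]
(30, 35) [[387.5        258.5         31.10000038]]
t 19.93 pos [523.8 319.7 230.5] rpy [3.141e+00 2.000e-03 9.000e-02] F [ 0.3 -0.6  0.2] open 60.1 grip 0.0
[np.float64(-42.0), np.float64(270.5), np.float64(0.5), np.float64(12.0)]
[np.float64(63.6), np.float64(292.9), np.float64(0.5), np.float64(12.0)]
```

```bash
python3 -m crank '[[-5,38,0,2,40],[-11,76,0,4,40],[-17,114,0,6,40],[-23,152,0,8,40],[-29,190,0,10,40],[-35,228,0,12,40],[-42,262,0,12,40],[-42,270.5,0,12,40],[-42,270.5,30,12,40],[-42,270.5,60,12,40]]'; python3 d.py 506.2 46.6 88 -.12
```

```text
t: 20.77
eef_pos: [507.2, 46.0, 171.8]
tcp_rot: [-3.141, -0.003, -0.121]
ft_force: [0.9, 0.3, -0.3]
opening: 0.419
grip_force: 0.0
t 20.77 pos [507.2  46.  171.8] rpy [-3.141e+00 -3.000e-03 -1.210e-01] F [ 0.9  0.3 -0.3] open 39.8 grip 0.0
[np.float64(-1.0), np.float64(-0.5), np.float64(83.8), np.float64(-0.1)]
```

```bash
python3 -m crank '[[0,0,35,0,40],[0,0,65,0,40],[0,0,78,0,40],[0,0,84,0,40],[0,0,84,0,40],[0,0,84,0,0],[0,0,84,0,0],[0,0,84,0,0],[0,0,84,0,0],[0,0,84,0,0]]'; python3 d.py 506.2 46.6 86 -.12
```

```text
t: 21.6
eef_pos: [507.1, 46.8, 89.0]
tcp_rot: [-3.141, -0.002, -0.12]
ft_force: [-0.6, 0.8, 5.1]
opening: 0.242
grip_force: 30.0
t 21.6 pos [507.1  46.8  89. ] rpy [-3.141e+00 -2.000e-03 -1.200e-01] F [-0.6  0.8  5.1] open 23.0 grip 30.0
[np.float64(-0.8), np.float64(0.3), np.float64(3.0), np.float64(0.0)]
```

```bash
python3 -m crank '[[0,0,-4,0,0],[0,0,-20,0,0],[0,0,-45,0,0],[0,0,-75,0,0],[0,0,-110,0,0],[-2,40,-115,0,0],[-4,80,-115,0,0],[-6,120,-115,0,0],[-8,160,-115,0,0],[-10,200,-115,0,0]]'; python3 -m crank '[[-2,40,0,0,0],[-4,80,0,0,0],[-6,120,0,0,0],[-7,150,0,0,0],[-8,175,0,0,0],[-8,187,20,0,0],[-8,187,50,0,0]]'; python3 -c "
from m import *
t=cam('top');print(dish(t)[:1])"; python3 d.py 441.8 -335.6 55 -.12
```

```text
t: 22.43
eef_pos: [472.0, -152.2, 203.7]
tcp_rot: [3.141, -0.001, -0.119]
ft_force: [0.7, 0.8, 0.1]
opening: 0.241
grip_force: 29.9
t: 23.02
eef_pos: [442.8, -338.8, 154.8]
tcp_rot: [3.138, -0.005, -0.122]
ft_force: [0.2, -0.0, -0.9]
opening: 0.242
grip_force: 29.9
[(np.float32(389.5), np.float32(261.5), np.float32(28.4))]
t 23.07 pos [ 440.7 -335.6  148.2] rpy [-3.139e+00  3.000e-03 -1.220e-01] F [-1.7  2.2 -5.7] open 22.8 grip 29.9
[np.float64(1.1), np.float64(-0.1), np.float64(93.2), np.float64(-0.1)]
```

```bash
python3 -m crank '[[0,0,30,0,0],[0,0,60,0,0],[0,0,80,0,0],[0,0,88,0,0],[0,0,92,0,0],[0,0,94,0,0],[0,0,94,0,0],[0,0,94,0,0]]'; python3 d.py
```

```text
t: 23.73
eef_pos: [443.0, -335.6, 60.3]
tcp_rot: [3.14, -0.001, -0.119]
ft_force: [-0.8, -0.4, 0.5]
opening: 0.239
grip_force: 29.9
t 23.73 pos [ 443.  -335.6   60.3] rpy [ 3.14e+00 -1.00e-03 -1.19e-01] F [-0.8 -0.4  0.5] open 22.7 grip 29.9
```

```bash
python3 -m crank '[[0,0,3,0,0],[0,0,5,0,0],[0,0,6,0,0],[0,0,7,0,0],[0,0,7,0,0]]'; python3 d.py
```

```text
t: 24.15
eef_pos: [442.7, -335.4, 52.8]
tcp_rot: [3.141, -0.001, -0.12]
ft_force: [-1.2, 2.3, 8.8]
opening: 0.241
grip_force: 30.0
t 24.15 pos [ 442.7 -335.4   52.8] rpy [ 3.141e+00 -1.000e-03 -1.200e-01] F [-1.2  2.3  8.8] open 22.9 grip 30.0
```

```bash
python3 -m crank '[[0,0,-0.5,0,36],[0,0,-0.5,0,36],[0,0,-0.5,0,36],[0,0,-35,0,36],[0,0,-75,0,36],[0,0,-115,0,36],[0,0,-150,0,36],[2,-38,-150,0,36],[4,-78,-150,0,36],[6,-118,-150,0,36]]'; python3 -m crank '[[2,-40,0,0,40],[4,-80,0,0,40],[6,-120,0,0,40],[8,-160,0,0,40],[10,-195,0,0,40],[12,-212,0,0,40],[12,-217,20,0,40],[12,-217,40,0,40],[12,-217,40,0,40]]'; python3 d.py 500 -5 88 -.12
```

```text
t: 24.98
eef_pos: [462.4, -217.9, 202.6]
tcp_rot: [3.141, -0.001, -0.121]
ft_force: [1.9, -1.1, -0.5]
opening: 0.379
grip_force: 0.0
t: 25.73
eef_pos: [499.0, -4.1, 159.4]
tcp_rot: [3.142, 0.005, -0.118]
ft_force: [-0.8, -0.0, -0.4]
opening: 0.421
grip_force: 0.0
t 25.73 pos [499.   -4.1 159.4] rpy [ 3.142  0.005 -0.118] F [-0.8 -0.  -0.4] open 40.0 grip 0.0
[np.float64(1.1), np.float64(0.8), np.float64(71.4), np.float64(0.1)]
```

```bash
python3 -m crank '[[1,0.8,35,0,40],[1,0.8,55,0,40],[1,0.8,68,0,40],[1,0.8,73,0,40],[1,0.8,73,0,40],[1,0.8,73,0,0],[1,0.8,73,0,0],[1,0.8,73,0,0],[1,0.8,73,0,0],[1,0.8,73,0,0]]'; python3 d.py 500 -5 88 -.12
```

```text
t: 26.57
eef_pos: [501.8, -5.7, 90.0]
tcp_rot: [-3.142, -0.002, -0.12]
ft_force: [-0.9, 1.8, 7.7]
opening: 0.242
grip_force: 30.0
t 26.57 pos [501.8  -5.7  90. ] rpy [-3.142e+00 -2.000e-03 -1.200e-01] F [-0.9  1.8  7.7] open 23.0 grip 30.0
[np.float64(-1.8), np.float64(-0.5), np.float64(2.0), np.float64(0.0)]
```

```bash
python3 -m crank '[[0,0,-4,0,0],[0,0,-20,0,0],[0,0,-45,0,0],[0,0,-75,0,0],[0,0,-110,0,0],[2,35,-113,0,0],[4,75,-113,0,0],[6,115,-113,0,0],[7,155,-113,0,0],[8,195,-113,0,0]]'; python3 -m crank '[[2,40,0,0,0],[4,80,0,0,0],[6,110,0,0,0],[7,130,0,0,0],[7,140,20,0,0],[7,140,60,0,0],[7,140,100,0,0],[7,140,125,0,0],[7,140,137,0,0],[7,140,137,0,0]]'; python3 d.py 476.5 -339.9 54 -.12;  python3 -c "
from m import *
t=cam('top');print(dish(t)[:1])"
```

```text
t: 27.4
eef_pos: [485.3, -202.1, 202.7]
tcp_rot: [3.141, -0.0, -0.119]
ft_force: [0.7, -0.4, -0.2]
opening: 0.24
grip_force: 30.0
t: 28.23
eef_pos: [475.4, -339.6, 63.1]
tcp_rot: [-3.139, 0.003, -0.12]
ft_force: [-0.4, 0.0, -0.6]
opening: 0.242
grip_force: 30.0
t 28.23 pos [ 475.4 -339.6   63.1] rpy [-3.139e+00  3.000e-03 -1.200e-01] F [-0.4  0.  -0.6] open 23.0 grip 30.0
[np.float64(1.1), np.float64(0.2), np.float64(9.1), np.float64(0.0)]
[(np.float32(389.5), np.float32(256.5), np.float32(26.6))]
```

```bash
python3 -m crank '[[0,0,3,0,0],[0,0,6,0,0],[0,0,8,0,0],[0,0,9.5,0,0],[0,0,10.5,0,0],[0,0,10.5,0,0]]'
```

```text
t: 28.78
eef_pos: [476.2, -340.2, 54.8]
tcp_rot: [3.141, -0.0, -0.12]
ft_force: [0.4, -0.2, -1.0]
opening: 0.24
grip_force: 30.0
```

```bash
python3 -m crank '[[0,0,1,0,0],[0,0,1.5,0,0],[0,0,1.5,0,36],[0,0,1,0,36],[0,0,1,0,36],[0,0,-35,0,36],[0,0,-75,0,36],[0,0,-115,0,36],[0,0,-148,0,36],[-2,-38,-148,0,36]]'; python3 -m crank '[[-2,-40,0,0,40],[-4,-80,0,0,40],[-6,-120,0,0,40],[-8,-160,0,0,40],[-10,-200,0,0,40],[-13,-235,0,0,40],[-14.5,-245.5,20,0,40],[-14.5,-245.5,50,0,40],[-14.5,-245.5,60,0,40],[-14.5,-245.5,60,0,40]]'; python3 d.py 493.8 -56.7 88 -.12
```

```text
t: 29.62
eef_pos: [480.6, -307.3, 208.8]
tcp_rot: [3.135, -0.01, -0.123]
ft_force: [1.4, 0.5, -0.5]
opening: 0.379
grip_force: 0.0
t: 30.45
eef_pos: [492.6, -56.1, 140.5]
tcp_rot: [-3.141, 0.004, -0.119]
ft_force: [0.2, 1.0, 0.2]
opening: 0.42
grip_force: 0.0
t 30.45 pos [492.6 -56.1 140.5] rpy [-3.141  0.004 -0.119] F [0.2 1.  0.2] open 39.9 grip 0.0
[np.float64(1.2), np.float64(0.5), np.float64(52.5), np.float64(0.1)]
```

```bash
python3 -m crank '[[0,0.5,25,0,40],[0,0.5,42,0,40],[0,0.5,51,0,40],[0,0.5,53,0,40],[0,0.5,53,0,40],[0,0.5,53,0,0],[0,0.5,53,0,0],[0,0.5,53,0,0],[0,0.5,53,0,0],[0,0.5,53,0,0]]'; python3 -m crank '[[0,0,-4,0,0],[0,0,-20,0,0],[0,0,-45,0,0],[0,0,-75,0,0],[0,0,-110,0,0],[6,35,-113,0,0],[13,75,-113,0,0],[20,115,-113,0,0],[27,153,-113,0,0],[34,190,-113,0,0]]';python3 d.py  511.2 -344.1 80 -.12
```

```text
t: 31.28
eef_pos: [494.0, -57.2, 90.3]
tcp_rot: [3.142, -0.001, -0.12]
ft_force: [-0.2, 2.1, 6.6]
opening: 0.243
grip_force: 30.0
t: 32.12
eef_pos: [504.3, -251.9, 203.2]
tcp_rot: [3.141, -0.0, -0.12]
ft_force: [0.4, 0.5, -0.8]
opening: 0.242
grip_force: 30.0
t 32.12 pos [ 504.3 -251.9  203.2] rpy [ 3.141 -0.    -0.12 ] F [ 0.4  0.5 -0.8] open 23.0 grip 30.0
[np.float64(17.9), np.float64(90.7), np.float64(123.2), np.float64(0.0)]
```

```bash
python3 -m crank '[[7,38,0,0,0],[14,72,0,0,0],[18,86,20,0,0],[18,90.5,60,0,0],[18,90.5,100,0,0],[18,90.5,130,0,0],[18,90.5,142,0,0],[18,90.5,146,0,0],[18,90.5,148,0,0],[18,90.5,149.5,0,0]]'; python3 -m crank '[[0,0,0.5,0,0],[0,0,0.5,0,0]]'
```

```text
t: 32.95
eef_pos: [512.5, -342.4, 54.7]
tcp_rot: [3.14, -0.002, -0.119]
ft_force: [0.2, 0.9, -0.1]
opening: 0.24
grip_force: 30.0
t: 33.12
eef_pos: [512.4, -342.4, 54.3]
tcp_rot: [3.14, -0.002, -0.119]
ft_force: [0.2, 0.8, 4.2]
opening: 0.238
grip_force: 30.0
```

```bash
python3 -m crank '[[0,0,0,0,36],[0,0,0,0,36],[0,0,0,0,36],[0,0,-35,0,36],[0,0,-75,0,36],[0,0,-115,0,36],[0,0,-148,0,36],[5,-38,-148,0,36],[10,-78,-148,0,36],[15,-118,-148,0,36]]'; python3 -m crank '[[5,-40,0,0,40],[10,-80,0,0,40],[15,-120,0,0,40],[20,-160,0,0,40],[25,-200,0,0,40],[32,-240,0,0,40],[40,-263,0,0,40],[40,-267,20,0,40],[40,-267,40,0,40],[40,-267,40,0,40]]'; python3 d.py 613.4 33.7 89 -.12; python3 -c "
from h import *
t=cam('top');s=cam('scene');cv2.imwrite('pics/c8.png',np.vstack([t['img'][200:320,140:440],s['img'][140:260,250:550]]).repeat(2,0).repeat(2,1))"
```

```text
t: 33.95
eef_pos: [540.6, -225.7, 201.3]
tcp_rot: [3.141, -0.001, -0.121]
ft_force: [0.7, -0.7, 0.5]
opening: 0.377
grip_force: 0.0
t: 34.78
eef_pos: [610.8, 34.6, 157.4]
tcp_rot: [3.141, 0.005, -0.118]
ft_force: [-0.7, -0.2, -0.2]
opening: 0.422
grip_force: 0.0
t 34.78 pos [610.8  34.6 157.4] rpy [ 3.141  0.005 -0.118] F [-0.7 -0.2 -0.2] open 40.1 grip 0.0
[np.float64(2.7), np.float64(0.6), np.float64(68.4), np.float64(0.1)]
```

View pics/c8.png

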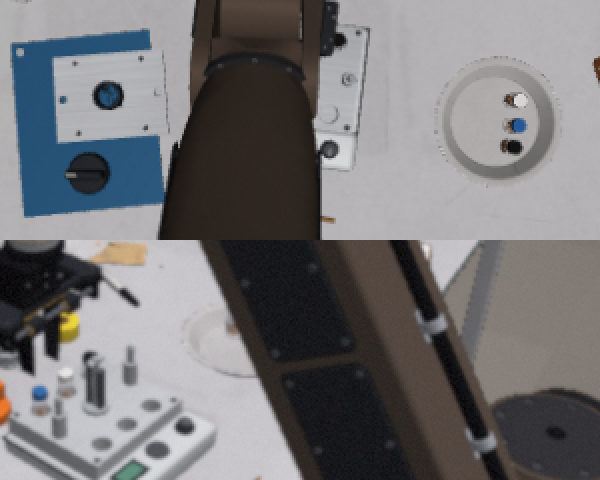

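The plate has been knocked about 30 mm to the right: its right edge at (168,100) overhangs the mat edge at about (157). The three vials stand in the dish at (516,100), (517,126) and (512,147). I'll finish the vials and then put the plate back properly.

```bash
python3 -m crank '[[1,0.5,35,0,40],[1,0.5,55,0,40],[1,0.5,66,0,40],[1,0.5,70,0,40],[1,0.5,70,0,40],[1,0.5,70,0,0],[1,0.5,70,0,0],[1,0.5,70,0,0],[1,0.5,70,0,0],[1,0.5,70,0,0]]'; python3 d.py 613.4 33.7 89 -.12;  python3 -m crank '[[0,0,-4,0,0],[0,0,-20,0,0],[0,0,-45,0,0],[0,0,-75,0,0],[0,0,-110,0,0],[-5,35,-113,0,0],[-15,72,-113,0,0],[-25,110,-113,0,0],[-36,147,-113,0,0],[-48,185,-113,0,0]]';python3 d.py  446.8 -297.4 54 -.12
```

```text
t: 35.72
eef_pos: [613.7, 33.2, 91.7]
tcp_rot: [-3.142, -0.002, -0.12]
ft_force: [-0.6, 0.1, 6.2]
opening: 0.242
grip_force: 30.0
t 35.72 pos [613.7  33.2  91.7] rpy [-3.142e+00 -2.000e-03 -1.200e-01] F [-0.6  0.1  6.2] open 23.0 grip 30.0
[np.float64(-0.4), np.float64(-0.5), np.float64(2.7), np.float64(0.0)]
t: 36.55
eef_pos: [542.6, -146.1, 204.0]
tcp_rot: [3.141, -0.0, -0.119]
ft_force: [0.7, 0.4, -0.2]
opening: 0.242
grip_force: 30.0
t 36.55 pos [ 542.6 -146.1  204. ] rpy [ 3.141 -0.    -0.119] F [ 0.7  0.4 -0.2] open 23.0 grip 30.0
[np.float64(-77.1), np.float64(161.6), np.float64(150.0), np.float64(0.1)]
```

```bash
python3 -m crank '[[-18,37,0,0,0],[-36,74,0,0,0],[-54,110,0,0,0],[-70,143,0,0,0],[-77,158,10,0,0],[-77,158,50,0,0],[-77,158,90,0,0],[-77,158,125,0,0],[-77,158,140,0,0],[-77,158,144,0,0]]'; python3 -m crank '[[0,0,1.5,0,0],[0,0,3,0,0],[0,0,4,0,0],[0,0,4.5,0,0],[0,0,4.5,0,0]]'
```

```text
t: 37.38
eef_pos: [447.1, -291.8, 57.1]
tcp_rot: [-3.139, 0.004, -0.12]
ft_force: [-0.0, -0.1, -0.6]
opening: 0.24
grip_force: 30.0
t: 37.8
eef_pos: [448.5, -292.8, 56.0]
tcp_rot: [3.141, -0.001, -0.12]
ft_force: [0.5, -0.1, -0.4]
opening: 0.246
grip_force: 30.0
```

```bash
python3 -m crank '[[0,0,0.7,0,0],[0,0,1,0,0],[0,0,1,0,36],[0,0,0.5,0,36],[0,0,0.5,0,36],[0,0,-35,0,36],[0,0,-75,0,36],[0,0,-115,0,36],[0,0,-147,0,36],[10,-36,-147,0,36]]'; python3 -m crank '[[16,-36,0,0,40],[32,-72,0,0,40],[48,-108,0,0,40],[64,-144,0,0,40],[80,-180,0,0,40],[96,-216,0,0,40],[112,-248,0,0,40],[115,-256,10,0,40],[115,-256,40,0,40],[115,-256,40,0,40]]'; python3 d.py 607.2 -18 89 -.12
```

```text
t: 38.63
eef_pos: [463.4, -262.4, 208.1]
tcp_rot: [3.136, -0.009, -0.123]
ft_force: [0.5, -0.8, -0.3]
opening: 0.379
grip_force: 0.0
t: 39.47
eef_pos: [605.2, -16.5, 157.7]
tcp_rot: [3.142, 0.007, -0.118]
ft_force: [-0.7, -0.5, -1.2]
opening: 0.425
grip_force: 0.0
t 39.47 pos [605.2 -16.5 157.7] rpy [ 3.142  0.007 -0.118] F [-0.7 -0.5 -1.2] open 40.4 grip 0.0
[np.float64(2.1), np.float64(1.3), np.float64(68.7), np.float64(0.1)]
```

```bash
python3 -m crank '[[1,1,35,0,40],[1,1,55,0,40],[1,1,67,0,40],[1,1,72,0,40],[1,1,72,0,40],[1,1,72,0,0],[1,1,72,0,0],[1,1,72,0,0],[1,1,72,0,0],[1,1,72,0,0]]'; python3 -m crank '[[0,0,-4,0,0],[0,0,-20,0,0],[0,0,-45,0,0],[0,0,-75,0,0],[0,0,-110,0,0],[-10,35,-113,0,0],[-21,72,-113,0,0],[-32,108,-113,0,0],[-43,144,-113,0,0],[-54,180,-113,0,0]]';python3 d.py  481.5 -298 56 -.12
```

```text
t: 40.3
eef_pos: [608.5, -18.7, 91.2]
tcp_rot: [3.141, -0.002, -0.12]
ft_force: [-0.4, -0.3, 7.2]
opening: 0.243
grip_force: 30.0
t: 41.13
eef_pos: [531.9, -192.1, 203.6]
tcp_rot: [3.141, -0.0, -0.119]
ft_force: [0.6, -0.6, 0.5]
opening: 0.24
grip_force: 30.0
t 41.13 pos [ 531.9 -192.1  203.6] rpy [ 3.141 -0.    -0.119] F [ 0.6 -0.6  0.5] open 22.8 grip 30.0
[np.float64(-37.5), np.float64(111.1), np.float64(147.6), np.float64(0.1)]
```

```bash
python3 -m crank '[[-12,37,0,0,0],[-24,74,0,0,0],[-35,102,0,0,0],[-37.5,111,10,0,0],[-37.5,111,50,0,0],[-37.5,111,90,0,0],[-37.5,111,125,0,0],[-37.5,111,140,0,0],[-37.5,111,144,0,0],[-37.5,111,146,0,0]]'; python3 -m crank '[[0,0,1,0,0],[0,0,2,0,0],[0,0,2.5,0,0],[0,0,2.5,0,0]]'; python3 d.py 601 -69.6 160 -.12
```

```text
t: 41.97
eef_pos: [482.5, -296.1, 56.4]
tcp_rot: [-3.141, 0.001, -0.119]
ft_force: [-0.3, -0.6, 0.5]
opening: 0.241
grip_force: 30.0
t: 42.3
eef_pos: [482.8, -296.8, 55.6]
tcp_rot: [3.141, -0.001, -0.12]
ft_force: [0.9, 0.2, -0.8]
opening: 0.242
grip_force: 30.0
t 42.3 pos [ 482.8 -296.8   55.6] rpy [ 3.141e+00 -1.000e-03 -1.200e-01] F [ 0.9  0.2 -0.8] open 23.0 grip 30.0
[np.float64(90.3), np.float64(-239.7), np.float64(-104.4), np.float64(0.0)]
```

```bash
python3 -m crank '[[0,0,0.7,0,0],[0,0,1,0,0],[0,0,1,0,36],[0,0,0.5,0,36],[0,0,0.5,0,36],[0,0,-35,0,36],[0,0,-75,0,36],[0,0,-115,0,36],[0,0,-147,0,36],[10,-36,-147,0,36]]'; python3 -m crank '[[14,-36,0,0,40],[28,-72,0,0,40],[42,-108,0,0,40],[56,-144,0,0,40],[70,-180,0,0,40],[79,-198,0,0,40],[80,-204,20,0,40],[80,-204,40,0,40],[80,-204,40,0,40],[80,-204,40,0,40]]'; python3 d.py 601 -69.6 90 -.12
```

```text
t: 43.13
eef_pos: [497.6, -266.6, 207.8]
tcp_rot: [3.136, -0.009, -0.124]
ft_force: [0.7, -0.2, -0.5]
opening: 0.377
grip_force: 0.0
t: 43.97
eef_pos: [600.1, -69.0, 161.1]
tcp_rot: [-3.141, 0.002, -0.12]
ft_force: [-0.4, 0.2, -0.1]
opening: 0.42
grip_force: 0.0
t 43.97 pos [600.1 -69.  161.1] rpy [-3.141e+00  2.000e-03 -1.200e-01] F [-0.4  0.2 -0.1] open 39.9 grip 0.0
[np.float64(1.0), np.float64(0.5), np.float64(71.1), np.float64(0.0)]
```

```bash
python3 -m crank '[[0.5,0.5,35,0,40],[0.5,0.5,55,0,40],[0.5,0.5,67,0,40],[0.5,0.5,72,0,40],[0.5,0.5,72,0,40],[0.5,0.5,72,0,0],[0.5,0.5,72,0,0],[0.5,0.5,72,0,0],[0.5,0.5,72,0,0],[0.5,0.5,72,0,0]]'; python3 -m crank '[[0,0,-4,0,0],[0,0,-20,0,0],[0,0,-45,0,0],[0,0,-75,0,0],[0,0,-110,0,0],[-8,35,-113,0,0],[-16,72,-113,0,0],[-24,108,-113,0,0],[-33,144,-113,0,0],[-41,180,-113,0,0]]';python3 d.py  516.2 -301 56 -.12
```

```text
t: 44.8
eef_pos: [601.4, -69.7, 90.7]
tcp_rot: [3.141, -0.002, -0.12]
ft_force: [-1.3, 0.6, 6.7]
opening: 0.244
grip_force: 30.0
t: 45.63
eef_pos: [537.7, -244.8, 203.1]
tcp_rot: [3.141, -0.0, -0.119]
ft_force: [-0.2, 0.9, -0.5]
opening: 0.238
grip_force: 30.0
t 45.63 pos [ 537.7 -244.8  203.1] rpy [ 3.141 -0.    -0.119] F [-0.2  0.9 -0.5] open 22.6 grip 30.0
[np.float64(-14.7), np.float64(58.4), np.float64(147.1), np.float64(0.0)]
```

```bash
python3 -m crank '[[-9,36,0,0,0],[-14.5,56,5,0,0],[-14.5,58,40,0,0],[-14.5,58,80,0,0],[-14.5,58,115,0,0],[-14.5,58,136,0,0],[-14.5,58,143,0,0],[-14.5,58,146,0,0],[-14.5,58,147,0,0],[-14.5,58,148,0,0]]'; python3 -m crank '[[0,0,0.5,0,0],[0,0,1,0,0],[0,0,1,0,0]]'; python3 d.py
```

```text
t: 46.47
eef_pos: [518.0, -299.7, 56.1]
tcp_rot: [3.14, -0.002, -0.119]
ft_force: [0.1, 0.1, 0.2]
opening: 0.241
grip_force: 30.0
t: 46.72
eef_pos: [517.8, -299.5, 54.6]
tcp_rot: [3.141, -0.002, -0.12]
ft_force: [-0.9, 0.0, 4.5]
opening: 0.243
grip_force: 30.0
t 46.72 pos [ 517.8 -299.5   54.6] rpy [ 3.141e+00 -2.000e-03 -1.200e-01] F [-0.9  0.   4.5] open 23.1 grip 30.0
```

```bash
python3 -m crank '[[0,0,0,0,36],[0,0,0,0,36],[0,0,0,0,36],[0,0,-35,0,36],[0,0,-75,0,36],[0,0,-115,0,36],[0,0,-150,0,36],[0,-36,-170,0,36],[0,-76,-170,0,36],[0,-100,-170,0,60]]'; python3 - <<'E'
from h import *
t=cam("top");s=cam("scene")
im=np.vstack([t["img"][200:320,135:435],s["img"][240:390,160:460]])
cv2.imwrite("pics/c9.png",cv2.resize(im,None,fx=2.2,fy=2.2,interpolation=2))
k=blobs(t,(95,120,40),(115,255,255),(135,205,235,315))[1]
cs=cv2.convexHull(np.vstack([c for c in cv2.findContours(k,0,2)[0] if cv2.contourArea(c)>30]));r=cv2.minAreaRect(cs);P=onplane(t,cv2.boxPoints(r),4);print("mat",P.round(),P.mean(0).round(1))
b=blobs(t,(0,0,0),(180,255,70),(150,220,225,306),30)[0];print(b)
for x in b: print(onplane(t,x[1:3],38).round(1))
b=blobs(s,(0,0,0),(180,255,60),(180,270,330,370),30)[0];print(b)
E
```

```text
t: 47.55
eef_pos: [529.3, -197.8, 225.1]
tcp_rot: [3.141, -0.002, -0.12]
ft_force: [-0.0, -0.4, -0.3]
opening: 0.411
grip_force: 0.0
mat [[604. 442.   4.]
 [624. 222.   4.]
 [356. 194.   4.]
 [335. 409.   4.]] [479.8 316.6   4. ]
[(340, 184.2, 286.1, 173, 276, 22, 21), (102, 193.6, 247.1, 187, 241, 15, 14)]
[[405.1 302.3  38. ]]
[[522.2 276.   38. ]]
[(556, 276.6, 338.1, 263, 321, 27, 31), (216, 242.4, 305.4, 235, 297, 17, 18)]
```

View pics/c9.png

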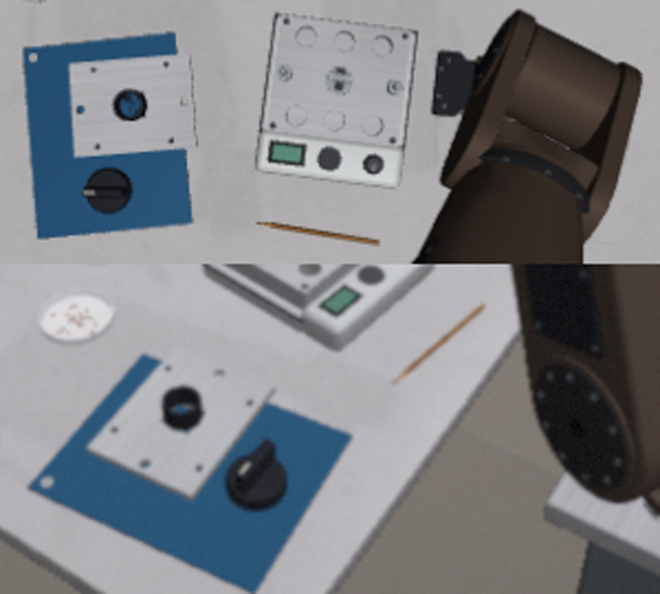

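All the wells are empty. The plate is flat, but its collar at top (193.6,247) is about 44 mm right of the mat centreline. The cap is fine.

```bash
python3 - <<'E'
from h import *
t=cam("top");s=cam("scene")
print(tri(s,(242.4,305.4),t,(193.6,247.1)), tri(s,(276.6,338.1),t,(184.2,286.1)))
print(proj(s,[[522,277,38]]),proj(t,[[522,277,38]]))
E
python3 d.py 522.5 277 225 .09
```

```text
(array([521.38556221, 278.71460037,  21.61204163]), [1.3, 1.3]) (array([402.1809583 , 307.55814912,  12.25961418]), [1.3, 1.3])
[[241.64158858 300.05873269]] [[193.27261472 247.14871294]]
t 47.75 pos [ 529.4 -199.7  223.7] rpy [ 3.141 -0.    -0.118] F [ 0.2 -0.2 -0.1] open 53.3 grip 0.0
[np.float64(-63.1), np.float64(-472.6), np.float64(-1.3), np.float64(-11.9)]
```

```bash
python3 -m crank '[[-5,-41,0,-2,62],[-10,-82,0,-4,62],[-16,-123,0,-6,62],[-21,-164,0,-8,62],[-26,-205,0,-10,62],[-32,-246,0,-12,62],[-38,-287,0,-12,62],[-43,-328,0,-12,62],[-48,-369,0,-12,62],[-54,-410,0,-12,62]]'; python3 -m crank '[[-7,-41,0,0,62],[-10,-61,0,0,62],[-10,-63,30,0,62],[-10,-63,70,0,62],[-10,-63,110,0,62],[-10,-63,130,0,62],[-10,-63,130,0,62]]'; python3 d.py 521.8 278 34 .09; python3 -c "
from h import *
s=cam('scene');crop(s,(170,210,330,370),3,'c10')"
```

```text
t: 48.58
eef_pos: [525.1, 214.5, 223.3]
tcp_rot: [3.141, 0.0, 0.088]
ft_force: [0.4, -1.1, 0.5]
opening: 0.65
grip_force: 0.0
t: 49.17
eef_pos: [507.9, 273.7, 89.0]
tcp_rot: [3.139, 0.007, 0.089]
ft_force: [-1.1, 0.4, -0.0]
opening: 0.655
grip_force: 0.0
t 49.17 pos [507.9 273.7  89. ] rpy [3.139 0.007 0.089] F [-1.1  0.4 -0. ] open 62.2 grip 0.0
[np.float64(14.2), np.float64(-3.1), np.float64(55.0), np.float64(-0.1)]
```

View pics/c10.png

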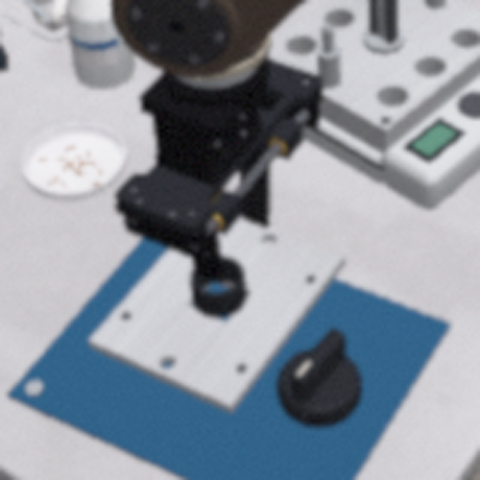

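The collar is at crop (218,288), with the open fingers above and beside it. I'll correct x by 14 mm, go down and grip.

```bash
python3 -m crank '[[13,-3,0,0,62],[13,-3,0,0,62],[13,-3,20,0,62],[13,-3,40,0,62],[13,-3,52,0,62],[13,-3,56,0,62],[13,-3,56,0,62],[13,-3,56,0,62]]'; python3 d.py 521.8 278 34 .09
```

```text
t: 49.88
eef_pos: [522.1, 279.6, 38.5]
tcp_rot: [-3.141, -0.001, 0.09]
ft_force: [1.0, 0.8, -0.2]
opening: 0.653
grip_force: 0.0
t 49.88 pos [522.1 279.6  38.5] rpy [-3.141e+00 -1.000e-03  9.000e-02] F [ 1.   0.8 -0.2] open 62.0 grip 0.0
[np.float64(-0.4), np.float64(1.5), np.float64(4.5), np.float64(-0.0)]
```

```bash
python3 -m crank '[[0,1,4.5,0,62],[0,1,4.5,0,0],[0,1,4.5,0,0],[0,1,4.5,0,0],[0,1,4.5,0,0],[0,1,4.5,0,0],[0,1,4.5,0,0]]'; python3 d.py 524 320 60 .09
```

```text
t: 50.47
eef_pos: [521.9, 278.6, 33.4]
tcp_rot: [-3.141, -0.001, 0.09]
ft_force: [-1.7, -0.1, 4.5]
opening: 0.461
grip_force: 30.0
t 50.47 pos [521.9 278.6  33.4] rpy [-3.141e+00 -1.000e-03  9.000e-02] F [-1.7 -0.1  4.5] open 43.8 grip 30.0
[np.float64(5.8), np.float64(-41.0), np.float64(-26.6), np.float64(-0.0)]
```

```bash
python3 -m crank '[[0,0,-8,0,0],[0,0,-16,0,0],[2,-12,-16,0,0],[4,-24,-16,0,0],[5.5,-36,-16,0,0],[5.5,-41,-16,0,0],[5.5,-41,-16,0,0],[5.5,-41,-8,0,0],[5.5,-41,-3,0,0],[5.5,-41,-1,0,0]]'; python3 -m crank '[[0,0,0.5,0,0],[0,0,1,0,0],[0,0,1.5,0,0],[0,0,1.5,0,0]]'; python3 d.py
```

```text
t: 51.3
eef_pos: [523.1, 319.3, 33.2]
tcp_rot: [3.141, 0.002, 0.089]
ft_force: [-7.6, -2.6, 22.0]
opening: 0.46
grip_force: 30.0
t: 51.63
eef_pos: [523.0, 319.3, 33.3]
tcp_rot: [3.141, 0.001, 0.089]
ft_force: [-7.0, -1.3, 13.1]
opening: 0.461
grip_force: 30.0
t 51.63 pos [523.  319.3  33.3] rpy [3.141e+00 1.000e-03 8.900e-02] F [-7.  -1.3 13.1] open 43.8 grip 30.0
```

```bash
python3 -m crank '[[0,0,-1,0,55],[0,0,-1,0,62],[0,0,-1,0,62],[0,0,-20,0,62],[0,0,-60,0,62],[0,0,-100,0,62],[0,0,-140,0,62],[0,0,-180,0,62],[0,0,-220,0,62],[0,0,-220,0,62]]'; python3 -m crank '[[-9,41,0,0,62],[-18,82,0,0,62],[-27,123,0,0,62],[-36,164,0,0,62],[-45,205,0,0,62],[-54,246,0,0,62],[-63,287,0,0,62],[-72,324,0,0,62],[-72,324,0,0,62]]'; python3 - <<'E'
from h import *
t=cam("top");s=cam("scene")
im=np.hstack([t["img"][80:320,130:440],s["img"][150:390,130:430]])
cv2.imwrite("pics/c11.png",cv2.resize(im,None,fx=1.3,fy=1.3,interpolation=2))
b=blobs(t,(0,0,0),(180,255,70),(150,220,225,306),30)[0]
for x in b: print(x,onplane(t,x[1:3],38).round(1))
E
```

```text
t: 52.47
eef_pos: [525.7, 320.7, 260.4]
tcp_rot: [-3.138, -0.011, 0.09]
ft_force: [-0.1, -0.8, -0.3]
opening: 0.65
grip_force: 0.0
t: 53.22
eef_pos: [480.2, -14.7, 252.3]
tcp_rot: [3.14, 0.0, 0.085]
ft_force: [0.5, 0.5, -0.1]
opening: 0.656
grip_force: 0.0
(341, 184.2, 286.1, 173, 276, 22, 21) [[405.1 302.3  38. ]]
(101, 181.1, 247.0, 174, 240, 15, 14) [[522.3 314.2  38. ]]
```

View pics/c11.png

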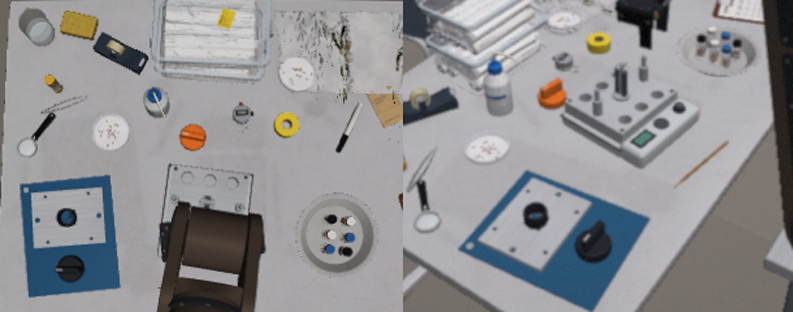

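The plate lies flat and centred on the mat with the cap below it. All six vials stand in the dish, the wells are empty and the bystanders are where they were. I'm handing in.

```bash
python3 -c "
from cell import env;print(env.job_done())"
```

```text
the job is handed in; nothing more can be done
None
```

The job is handed in at about 53 s: button pressed fully down, cap and plate lying on the mat (the plate reset once after being knocked aside), all six vials standing in the dish, and the other things on the bench not moved.

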